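# Close a recessed stop valve with a T-key

## Task

Two small stop valves stand on the cart, each with its square stem at the bottom of a deep guard sleeve. Lift the T-key out of its holder, lower it down the square sleeve until it sits fully down over the stem, turn it clockwise (seen from above) until it comes up against its stop, and leave the key standing upright there. Leave the valve in the round sleeve as it is.

Things in the scene. Friction and masses are not known exactly. Their poses are not given: they have to be found in the camera images.
- key_bar (a point): Centre of the T-key's steel cross bar: 90 mm long (x), 14 thick (y), 18 high (z up); grasp it across y, mid-bar. Below, a 12-14 mm round shank and a square socket open downward: 34 mm outside, 26 inside, 32 deep, flats parallel to x and y, lower rim 165 mm below this point. Key 0.2-0.33 kg. Starts upright in a square holder (70 mm foot, small play): raise it 55 mm or more to clear the rim.
- square_mouth (a point): Mouth centre of the square sleeve, 115 mm above the cart, z up; x runs along the valve's two pipe stubs, the sleeve's sides lie along x and y. Shaft 60 mm square inside, flared to 75 at the mouth, 85 mm deep. With the key fully down its bar centre is 80 mm above this point. The other valve is alike but for its round sleeve; which stands left or right varies.
- square_floor (a point): Centre of the square shaft's flat floor, 30 mm above the cart, axes as square_mouth. The brass stem stands here: 21 mm square, 18 mm high, plus a 10 mm cone on top that leads the socket on from up to about 8 mm off-centre; the socket slips over it when within about 15 degrees of line, in any of four quarter turns. Fully down, the key's rim rests on this floor.
- square_stem (a joint): Angle of the stem in the square sleeve, rad: 0 = flats parallel to the sleeve's sides, grows clockwise seen from above, to a fixed stop at 1.13 (65 degrees). Starts at 0 to 0.1. Light friction (about 0.1 N m); stays where it is left. The socket has about 16 degrees of play each way, so the key must turn about that much further than the stem.
- round_stem (a joint): Angle of the stem in the round sleeve, read the same way; starts at 0 to 0.1 and is to be left alone.

How it is judged:
By the outcome, as a careful person would: the job done as asked, in the order asked, and still so for the second after the job is handed in, with the robot touching nothing.
It also fails if it takes over 45 s, if anything falls off the work surface, if the arm or the gripper's body presses on something with over 40 N, if the wrist force passes 120 N, or if a joint passes its speed limit or range.

## Robot

A 7-joint arm with a two-finger parallel gripper is mounted at the origin on a cart in front of the work surface, level with it; the furniture and walls round the work are solid. World frame = base frame: x ahead of the robot, y to its left, z up, the work surface at z = 0. Lengths are in m, angles in rad, forces in N, time in s.
With the tool pointing down it reaches from about 0.35 to 0.9 m from the base axis. Payload 8.1 kg.
Tool frame: the origin (TCP) lies at the very end of the fingers, on their centre line; the grasp point (between the pads) lies 19 mm behind it; z points along the fingers, x is the direction in which the jaws open and shut, and the axes are right-handed (so a half turn about z gives the same grasp; the last joint's range is limited). The gripper opens to 85 mm and grips with 20 to 120 N. Pads are 22 mm wide; open, the fingers measure 114 mm over their backs; the gripper's body (76 mm by 85 mm) begins 54 mm behind the grasp point. The pads swing forward as they close: fully open they stand 13 mm farther back than shut.
Start: joints at [1.188, 0.434, 0.025, 1.573, -0.012, 1.134, -0.075], TCP at [0.173, -0.601, 0.231] pointing down, gripper open.
Joint ranges: [-2.62, 2.62], [-0.44, 2.09], [-1.27, 1.32], [0.08, 2.57], [-1.32, 4.46], [0.12, 2], [-2.74, 2.74]. Speed limits (rad/s): [2.22, 2.22, 3.01, 3.01, 3.14, 3.14, 3.14].

## Interface

Orientations are given as a 3x3 rotation matrix whose columns are the frame's x, y, z axes.
In Python, from station import r, cams, workorder gives the robot as it stands.
- The arm moves only by the shell command python3 -m jog 'ROWS'. ROWS is JSON, a list of rows, each a list of 3 entries, a list of its own where there are three numbers: the shift along the tool's x, y, z in cm, then the turn about the tool's z in degrees, then the closure, from 0 (fully open) to 1 (shut). In form: [[[tx, ty, tz], roll, grip], ...]. A call has 1 to 20 rows; each row shifts and turns the pose as measured when the row begins, along the tool's axes as they then stand; what a row does not reach is not made up. A row lasts 1/10 s, in which the tool goes at most 50 mm and 8.59 degrees, less where a joint would pass 70% of its speed; a pose out of reach is approached as far as the arm can. A call with a gripper value outside its range is refused whole. The fingers move at their own pace and stop on an object; the grip force is fixed at half the most. Time passes only in rows, so rows that do not move let the fingers close. It gives the time, the measured TCP pose, the force and the opening at its end, in the units of the state.
- r.get_state(): the state, without advancing time (a new reading comes with each control period).
- cams.snapshot(name): name is "scene" or "top"; returns a dict with "image" (480x640x3 uint8, red, green, blue), "mtx" (3x3 intrinsics, pixels), "rvec" (rotation vector, rad) and "tvec" (3), from world to camera coordinates, as OpenCV has them. Camera axes: x right, y down, z forward; pixel columns grow to the right and rows downward; lengths in m; the calibration is good to about 2 mm. A picture is of the moment at which its call begins. There is no depth.
- workorder.job_done(): hands the job in, once; it reports no verdict.
The state is a dict: "time_s": time; "q": joint angles; "dq": joint speeds; "joint_torque": joint torques, N m; "tool_pos": TCP position; "orientation": TCP orientation; "contact_force": force on the tool from outside, world axes, zero at the start; "wrist_torque": the same for the moment, N m; "grip_width": finger opening in m.
Only numpy, scipy, OpenCV 4.12 (cv2) and the standard library are available. Lean on these libraries where they do the work, as an engineer would, in place of code of your own. Each camera call takes 0.05 s, during which the arm holds its last target.

## Working session

There is one attempt and no reset: what is moved stays moved. The work goes in short steps, Python scripts to look and compute and a shell command to move; the robot and the scene stay as the last step left them, time stands still between calls to the robot, and variables do not carry over. Pictures are saved under pics/ and viewed, and the job is handed in when it is done.

```bash
mkdir -p pics; ls; python3 - <<'E'
from station import r,cams,workorder
import cv2
s=r.get_state()
for k in s: print(k,s[k])
for n in("scene","top"):
    d=cams.snapshot(n); cv2.imwrite(f"pics/{n}0.png",d["image"][:,:,::-1]); print(n,d["mtx"],d["rvec"],d["tvec"])
E
```

```text
pics
time_s 0.0
q [ 1.18839335  0.43524345  0.02494696  1.57410491 -0.01162236  1.13401183
 -0.07506821]
dq [-0.00099747 -0.0014811   0.00017774  0.00136026 -0.00170061 -0.00095941
  0.00164517]
joint_torque [ 1.00578112e-03 -6.70460773e+01  1.02480378e+00 -3.16207230e+01
  1.51118694e-02  1.27540471e-02 -2.42638583e-05]
tool_pos [ 0.17242725 -0.60020626  0.23050993]
orientation [[ 2.76142794e-01 -9.61116458e-01 -5.58469010e-04]
 [-9.61115257e-01 -2.76143334e-01  1.52351598e-03]
 [-1.61849377e-03  1.16045128e-04 -9.99998684e-01]]
contact_force [-0.01515542  0.04093863 -0.18741465]
wrist_torque [ 0.05260981 -0.02126211  0.04229323]
grip_width 0.08559063571727357
scene [[585.03109946   0.         320.17889085]
 [  0.         585.03109946 249.3802322 ]
 [  0.           0.           1.        ]] [ 0.95769481 -2.50504379  1.01176212] [0.38204317 0.336006   0.70416928]
top [[471.0172993    0.         325.55361443]
 [  0.         471.0172993  240.24406864]
 [  0.           0.           1.        ]] [ 2.20824832 -2.14208693  0.15388726] [-0.03548076  0.5265535   0.9405095 ]
```

View pics/scene0.png

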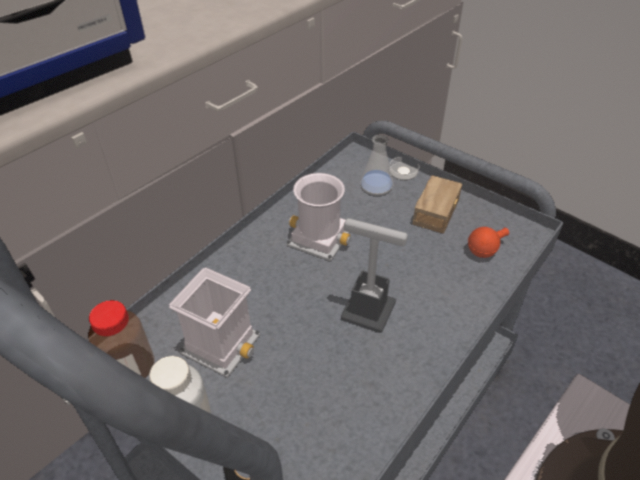

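View pics/top0.png

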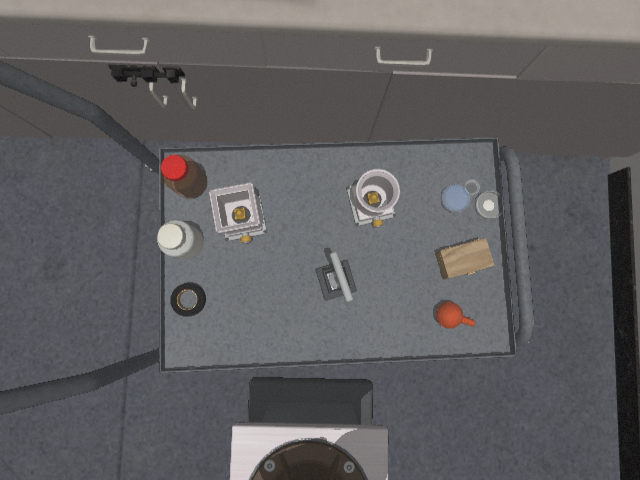

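The scene view shows the square sleeve near (212,320), the round sleeve near (320,215), and the key upright at bar (375,231). In the top view they are at (235,210), (377,192) and (341,276). I'll enlarge these to measure them.

```bash
cat > h.py <<'E'
import numpy as np,cv2
from station import r,cams,workorder
def snap(n,f=None):
    d=cams.snapshot(n)
    if f: cv2.imwrite("pics/"+f,d["image"][:,:,::-1])
    return d
def crop(d,x0,y0,x1,y1,k,f):
    c=d["image"][y0:y1,x0:x1,::-1]; cv2.imwrite("pics/"+f,cv2.resize(c,None,fx=k,fy=k,interpolation=cv2.INTER_CUBIC))
def ray(d,u,v):
    R=cv2.Rodrigues(np.array(d["rvec"],float))[0]; t=np.array(d["tvec"],float).ravel()
    x=np.linalg.inv(d["mtx"])@np.array([u,v,1.]); return -R.T@t, R.T@x
def plane(d,u,v,z):
    c,w=ray(d,u,v); return c+w*(z-c[2])/w[2]
def proj(d,P):
    return cv2.projectPoints(np.array(P,float).reshape(-1,3),np.array(d["rvec"],float),np.array(d["tvec"],float),np.array(d["mtx"]),None)[0].reshape(-1,2)
def tri(obs):
    A=np.zeros((3,3));b=np.zeros(3)
    for d,u,v in obs:
        c,w=ray(d,u,v);w=w/np.linalg.norm(w);M=np.eye(3)-np.outer(w,w);A+=M;b+=M@c
    return np.linalg.solve(A,b)
E
python3 - <<'E'
from h import *
import pickle
T=snap("top");S=snap("scene");pickle.dump((T,S),open("d0.pkl","wb"))
crop(T,190,160,290,260,6,"a.png");crop(T,300,235,380,315,7,"b.png")
crop(S,160,255,270,375,5,"c.png");crop(S,330,205,420,335,4,"d.png")
print(ray(T,320,240),ray(S,320,240))
E
```

```text
(array([0.41658402, 0.00534866, 0.99473853]), array([ 0.11429511, -0.01374523, -0.99342186])) (array([0.11406683, 0.43764529, 0.74173226]), array([ 0.47680931, -0.52295073, -0.70670545]))
```

View pics/a.png

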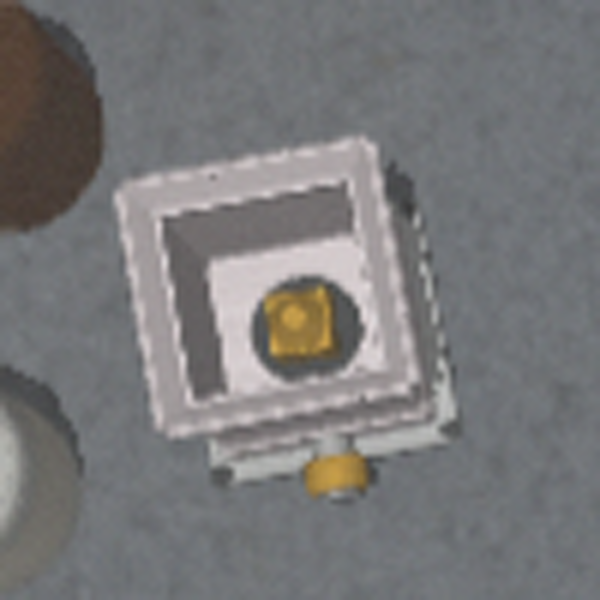

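View pics/b.png

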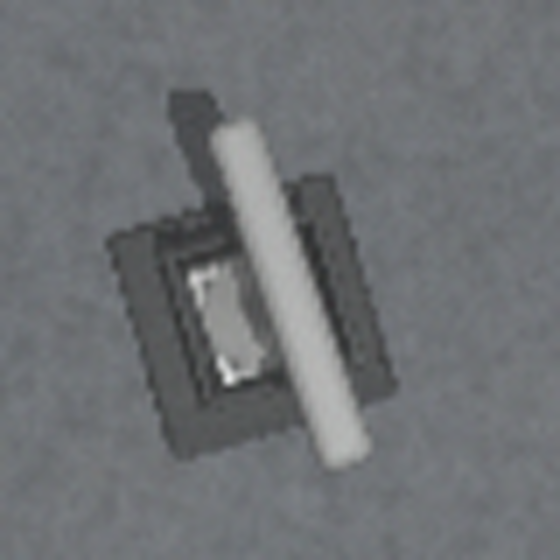

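View pics/c.png

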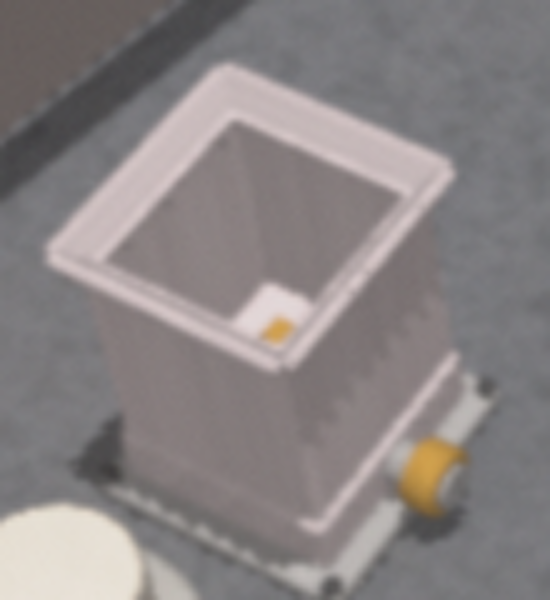

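View pics/d.png

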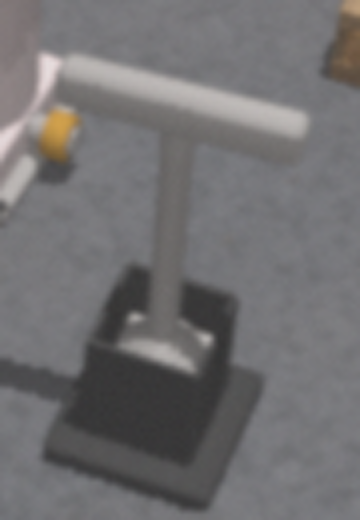

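```bash
python3 - <<'E'
from h import *
import pickle
T,S=pickle.load(open("d0.pkl","rb"))
def px(x0,y0,k,p): return x0+(p[0]+.5)/k-.5, y0+(p[1]+.5)/k-.5
# key bar
tb=[px(300,235,7,p) for p in [(237,126),(346,458)]]
sb=[px(330,205,4,p) for p in [(66,82),(300,135)]]
P=[tri([(T,*a),(S,*b)]) for a,b in zip(tb,sb)]
for p,a,b in zip(P,tb,sb): print("bar end",p.round(4),proj(T,p)-a,proj(S,p)-b)
d=P[1]-P[0];print("len",np.linalg.norm(d),"yaw",np.degrees(np.arctan2(d[1],d[0])),"mid",(P[0]+P[1])/2)
# holder foot
f=[px(300,235,7,p) for p in [(107,240),(330,174),(398,388),(180,460)]]
F=np.array([plane(T,*a,0.008) for a in f]);print("foot",F.round(4),F.mean(0)); print(np.linalg.norm(np.roll(F,-1,0)-F,axis=1))
# sleeve mouth
for nm,D,c,ps in [("T",T,(190,160,6),[(116,185),(368,137),(432,390),(168,438)]),("S",S,(160,255,5),[(48,255),(228,65),(455,170),(282,370)])]:
    M=np.array([plane(D,*px(*c,p),.115) for p in ps]);e=np.roll(M,-1,0)-M
    print(nm,M.mean(0).round(4),np.linalg.norm(e,axis=1).round(4),np.degrees(np.arctan2(e[:,1],e[:,0])).round(1))
# inner throat z? ; floor stem in T
for nm,D,c,p,z in [("Tstemtop",T,(190,160,6),(294,317),.058),("Tstembase",T,(190,160,6),(302,322),.048),("disc",T,(190,160,6),(307,328),.03),("S cone",S,(160,255,5),(280,328),.056)]:
    print(nm,plane(D,*px(*c,p),z).round(4))
E
```

```text
bar end [ 0.49   -0.03    0.1728] [[-0.09482402 -0.13780755]] [[0.20691418 0.02016147]]
bar end [ 0.4089 -0.0584  0.1789] [[-0.30053268 -0.47599704]] [[0.71062521 0.04183905]]
len 0.08609056759313022 yaw -160.6908436301045 mid [ 0.44944559 -0.04424169  0.17585231]
foot [[ 0.469   0.0006  0.008 ]
 [ 0.4908 -0.0657  0.008 ]
 [ 0.4275 -0.0875  0.008 ]
 [ 0.4044 -0.0231  0.008 ]] [ 0.44791664 -0.04391098  0.008     ]
[0.06980999 0.06696875 0.06845084 0.0688393 ]
T [0.5745 0.1556 0.115 ] [0.0804 0.0836 0.0833 0.0824] [ -76.9 -163.5  102.4   14.5]
S [0.5759 0.1576 0.115 ] [0.0805 0.0801 0.0797 0.0792] [ -77.5 -168.2  101.8   12.4]
Tstemtop [0.5748 0.1572 0.058 ]
Tstembase [0.5748 0.1561 0.048 ]
disc [0.5758 0.1572 0.03  ]
S cone [0.5798 0.1551 0.056 ]
```

Measurements agree. The bar is at about (0.449,-0.044,0.176) with yaw about 19.5°, the mouth at (0.575,0.157) with yaw about 12.5°, and the foot sides and mouth sides match the sizes given. The tool's final roll is near neutral if I grip with tool x at bar yaw +90°. I'll move over the key first, then roll.

```bash
python3 -m jog '[[[-1,-1,-1],0,0],[[-3,-2.8,-1],0,0],[[-3.4,-3.1,-1],0,0],[[-3.4,-3.1,-1],0,0],[[-3.4,-3.1,-1],0,0],[[-3.4,-3.1,0],0,0],[[-3.4,-3.1,0],0,0],[[-3.4,-3.1,0],0,0],[[-3.4,-3.1,0],0,0],[[-3.4,-3.1,0],0,0],[[-3.4,-3.1,0],0,0],[[-3.4,-3.1,0],0,0]]'
```

```text
time_s: 1.4
tool_pos: [0.4076, -0.1174, 0.2889]
orientation: [[0.271, -0.962, 0.005], [-0.962, -0.272, -0.007], [0.008, -0.003, -1.0]]
contact_force: [1.6, -1.0, -0.2]
grip_width: 0.0853
```

```bash
python3 -m jog '[[[0,0,0],-8,0],[[0,0,0],-8,0],[[0,0,0],-8,0],[[0,0,0],-8,0],[[0,0,0],-8,0],[[0,0,0],-8,0],[[0,0,0],-8,0],[[0,0,0],-8,0],[[0,0,0],-8,0],[[0,0,0],-8,0],[[0,0,0],-8,0],[[0,0,0],-8,0],[[0,0,0],-8,0],[[0,0,0],-8,0],[[0,0,0],-8,0],[[0,0,0],-8,0],[[0,0,0],-8,0],[[0,0,0],-8,0],[[0,0,0],-8,0],[[0,0,0],-8,0]]'
cat > w.py <<'E'
import sys
from h import *
# usage: w.py x y z yaw(tool x, deg)
s=r.get_state();R=np.array(s["orientation"]);p=np.array(s["tool_pos"])
g=[float(a) for a in sys.argv[1:]]
y=np.degrees(np.arctan2(R[1,0],R[0,0]))
print("t",s["time_s"],"pos",p.round(4),"yaw",y.round(2),"tilt",R[:2,2].round(4),"q",np.round(s["q"],2),"F",np.round(s["contact_force"],1),"M",np.round(s["wrist_torque"],2),"w",round(s["grip_width"],4))
if len(g)>=3: print("shift cm",((R.T@(np.array(g[:3])-p))*100).round(2))
if len(g)>3: print("roll",-((g[3]-y+180)%360-180))
E
python3 w.py .449 -.044 .27 109.5
```

```text
time_s: 3.4
tool_pos: [0.4007, -0.0911, 0.301]
orientation: [[-0.064, 0.998, 0.015], [0.998, 0.065, -0.022], [-0.022, 0.013, -1.0]]
contact_force: [0.2, -0.2, 1.0]
grip_width: 0.0852
t 3.4 pos [ 0.4007 -0.0911  0.301 ] yaw 93.68 tilt [ 0.0148 -0.0215] q [ 0.61  0.05 -0.54  1.92  0.05  1.17  1.68] F [ 0.2 -0.2  1. ] M [ 0.03 -0.    0.06] w 0.0852
shift cm [4.46 5.08 3.07]
roll -15.818306383997935
```

```bash
python3 -m jog '[[[1.1,1.3,0],-5.3,0],[[1.2,1.1,0],-5.3,0],[[1.3,1,0],-5,0],[[1,0.8,0],0,0],[[0,0,0],0,0]]'; python3 w.py .449 -.044 .25 109.5;  python3 - <<'E'
from h import *
T=snap("top","t1.png");S=snap("scene","s1.png")
E
```

```text
time_s: 3.9
tool_pos: [0.4303, -0.0334, 0.3031]
orientation: [[-0.348, 0.937, 0.017], [0.937, 0.348, -0.027], [-0.031, 0.007, -1.0]]
contact_force: [-0.0, -0.3, 1.2]
grip_width: 0.0858
t 3.9 pos [ 0.4303 -0.0334  0.3031] yaw 110.35 tilt [ 0.017  -0.0266] q [ 0.52  0.09 -0.63  1.87  0.09  1.18  1.79] F [-0.  -0.3  1.2] M [0.   0.01 0.02] w 0.0858
shift cm [-1.48  1.35  5.36]
roll 0.8543421246585865
```

View pics/s1.png

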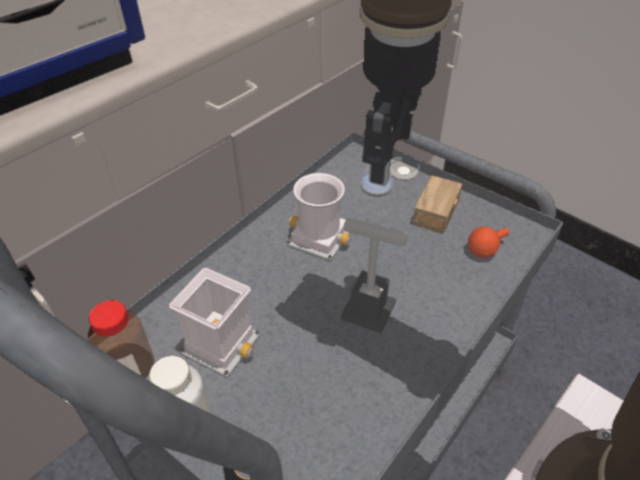

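```bash
python3 -m jog '[[[-0.5,0.45,1],0.8,0],[[-0.5,0.45,1.5],0,0],[[-0.4,0.4,1.5],0,0],[[0,0,1],0,0],[[0,0,0],0,0],[[0,0,0],0,0]]'; python3 w.py .449 -.044 .155 109.5;  python3 - <<'E'
from h import *
T=snap("top","t2.png");S=snap("scene","s2.png")
crop(S,280,120,440,280,4,"s2c.png")
E
```

```text
time_s: 4.6
tool_pos: [0.4474, -0.0506, 0.25]
orientation: [[-0.322, 0.947, 0.016], [0.946, 0.322, -0.03], [-0.034, 0.005, -0.999]]
contact_force: [0.2, -0.2, 0.2]
grip_width: 0.0851
t 4.6 pos [ 0.4474 -0.0506  0.25  ] yaw 108.8 tilt [ 0.0156 -0.0302] q [ 0.51  0.18 -0.61  1.92  0.15  1.06  1.73] F [ 0.2 -0.2  0.2] M [ 0.04  0.03 -0.01] w 0.0851
shift cm [0.89 0.32 9.47]
roll -0.6965383579985769
```

View pics/s2c.png

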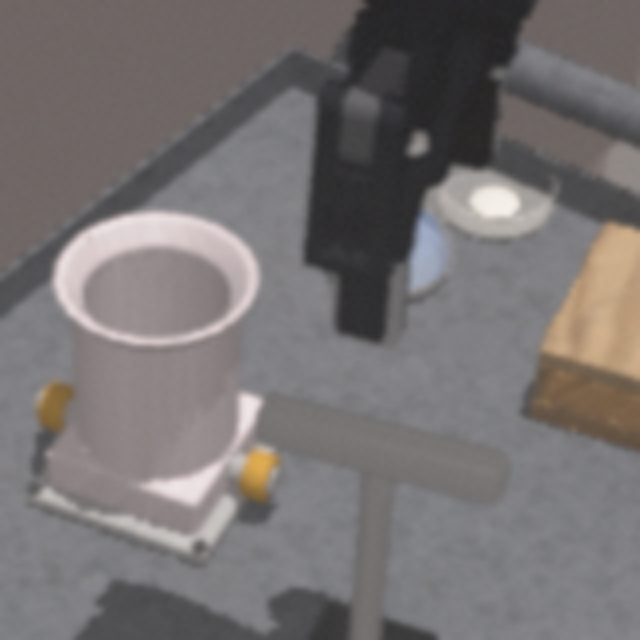

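View pics/t2.png

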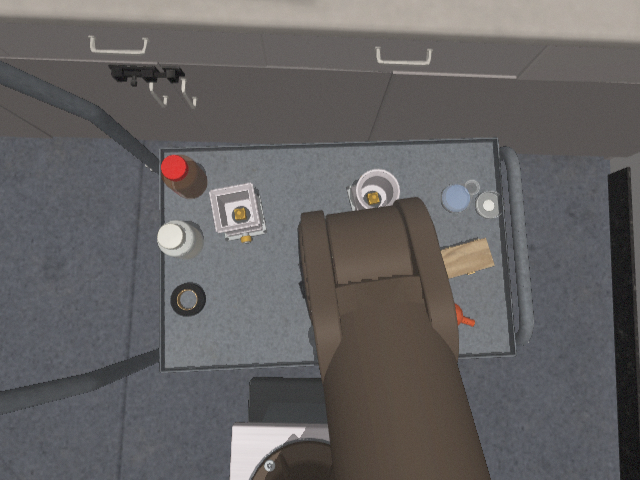

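The scene crop shows the fingers standing over mid-bar (bar centre at crop (385,445), finger tips at (370,325)). The top view is blocked by the arm. I'll descend.

```bash
python3 -m jog '[[[0.5,0.2,1],-0.7,0],[[0.4,0.1,1.3],0,0],[[0,0,1.2],0,0],[[0,0,1],0,0],[[0,0,0],0,0]]'; python3 w.py .449 -.044 .155 109.5
```

```text
time_s: 5.2
tool_pos: [0.449, -0.0411, 0.2034]
orientation: [[-0.336, 0.942, 0.02], [0.941, 0.337, -0.031], [-0.036, 0.008, -0.999]]
contact_force: [-0.8, 0.8, 1.1]
grip_width: 0.0857
t 5.2 pos [ 0.449  -0.0411  0.2034] yaw 109.67 tilt [ 0.0201 -0.031 ] q [ 0.47  0.23 -0.61  1.99  0.2   0.95  1.67] F [-0.8  0.8  1.1] M [0.04 0.02 0.04] w 0.0857
shift cm [-0.1  -0.14  4.84]
roll 0.1693744614974264
```

```bash
python3 -m jog '[[[-0.1,-0.1,1.2],0,0],[[0,0,1.3],0,0],[[0,0,1.3],0,0],[[0,0,0.8],0,0],[[0,0,0],0,0]]'; python3 w.py .449 -.044 .155 109.5; python3 - <<'E'
from h import *
S=snap("scene");crop(S,280,120,440,280,4,"s3c.png")
E
```

```text
time_s: 5.7
tool_pos: [0.4498, -0.0446, 0.1544]
orientation: [[-0.336, 0.942, 0.021], [0.941, 0.336, -0.031], [-0.036, 0.009, -0.999]]
contact_force: [-0.6, 0.9, -0.1]
grip_width: 0.0853
t 5.7 pos [ 0.4498 -0.0446  0.1544] yaw 109.64 tilt [ 0.0211 -0.0311] q [ 0.44  0.3  -0.59  2.06  0.27  0.84  1.61] F [-0.6  0.9 -0.1] M [ 0.08  0.03 -0.01] w 0.0853
shift cm [ 0.09 -0.05 -0.06]
roll 0.13519423364010663
```

View pics/s3c.png

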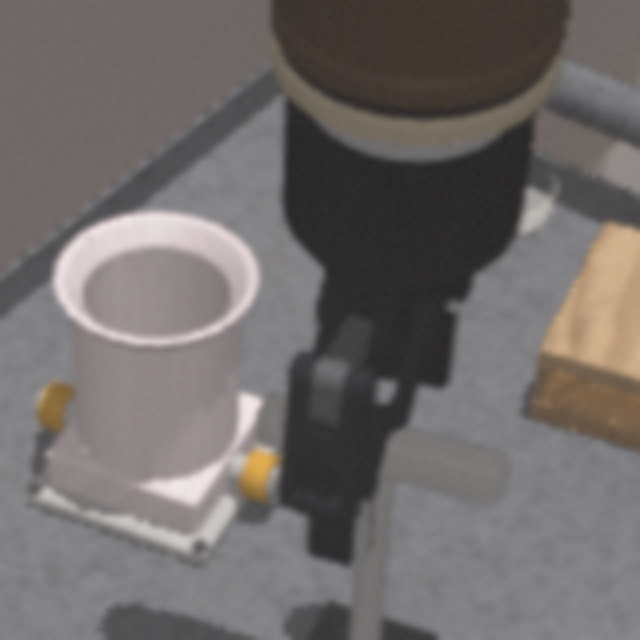

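```bash
python3 - <<'E'
from h import *
S=snap("scene");s=r.get_state();p=np.array(s["tool_pos"]);R=np.array(s["orientation"])
f=lambda q:((proj(S,q)-[280,120])*4).round()
for v in ([0,0,0],[.05,0,-.013],[.05,.011,-.013],[.05,-.011,-.013],[0,0,-.019]): print(v,f(p+R@np.array(v)))
E
```

```text
[0, 0, 0] [[376. 486.]]
[0.05, 0, -0.013] [[330. 562.]]
[0.05, 0.011, -0.013] [[299. 553.]]
[0.05, -0.011, -0.013] [[361. 571.]]
[0, 0, -0.019] [[379. 449.]]
```

Projection matches the picture: the grasp point lands on mid-bar. Now I'll close.

```bash
python3 -m jog '[[[0,0,0],0,1],[[0,0,0],0,1],[[0,0,0],0,1],[[0,0,0],0,1],[[0,0,0],0,1],[[0,0,0],0,1],[[0,0,0],0,1]]'; python3 w.py
```

```text
time_s: 6.5
tool_pos: [0.4518, -0.0437, 0.1576]
orientation: [[-0.336, 0.942, 0.026], [0.941, 0.336, -0.031], [-0.038, 0.014, -0.999]]
contact_force: [-1.5, 1.5, 1.0]
grip_width: 0.013
t 6.5 pos [ 0.4518 -0.0437  0.1576] yaw 109.63 tilt [ 0.0263 -0.031 ] q [ 0.44  0.29 -0.59  2.05  0.26  0.84  1.61] F [-1.5  1.5  1. ] M [0.53 0.24 0.04] w 0.013
```

```bash
python3 -m jog '[[[-0.03,0,-0.8],0,1],[[-0.06,0,-1.5],0,1],[[-0.06,0,-1.5],0,1],[[-0.06,0,-1.5],0,1],[[-0.06,0,-1.5],0,1],[[-0.06,0,-1.5],0,1],[[-0.06,0,-1.5],0,1],[[-0.06,0,-1.5],0,1],[[-0.06,0,-1.5],0,1],[[-0.06,0,-1],0,1],[[0,0,0],0,1]]'; python3 w.py .52 .06 .3; python3 - <<'E'
from h import *
S=snap("scene","s4.png")
E
```

```text
time_s: 7.6
tool_pos: [0.4468, -0.0466, 0.3026]
orientation: [[-0.337, 0.941, 0.02], [0.941, 0.337, -0.032], [-0.037, 0.008, -0.999]]
contact_force: [0.3, 0.2, -2.8]
grip_width: 0.0129
t 7.6 pos [ 0.4468 -0.0466  0.3026] yaw 109.68 tilt [ 0.0203 -0.0325] q [ 0.52  0.13 -0.62  1.84  0.12  1.18  1.78] F [ 0.3  0.2 -2.8] M [0.1  0.01 0.01] w 0.0129
shift cm [ 7.57 10.48  0.06]
```

View pics/s4.png

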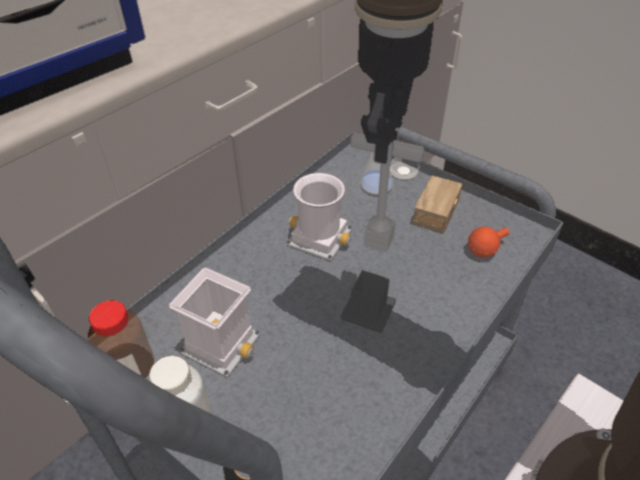

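The key is out, hanging straight with its socket at (378,235), and the holder stays behind at (367,300). I'll carry it to the square sleeve.

```bash
python3 -m jog '[[[0.5,0.6,0],0,1],[[0.9,1.2,0],0,1],[[1.3,1.6,0],0,1],[[1.4,1.7,0],0,1],[[1.4,1.7,0],0,1],[[1.4,1.7,0],0,1],[[1.4,1.7,0],0,1],[[1.4,1.7,0],0,1],[[1.4,1.7,0],0,1],[[1.2,1.4,0],0,1],[[0.7,0.8,0],0,1],[[0.3,0.4,0],0,1],[[0,0,0],3,1],[[0,0,0],3,1],[[0,0,0],3,1],[[0,0,0],0,1]]'; python3 w.py .572 .161 .3 100; python3 - <<'E'
from h import *
S=snap("scene","s5.png")
T=snap("top","t5.png")
E
```

```text
time_s: 9.25
tool_pos: [0.554, 0.1432, 0.2827]
orientation: [[-0.179, 0.984, -0.002], [0.983, 0.179, -0.034], [-0.033, -0.008, -0.999]]
contact_force: [0.5, -0.1, -3.3]
grip_width: 0.0131
t 9.25 pos [0.554  0.1432 0.2827] yaw 100.34 tilt [-0.0025 -0.0335] q [ 0.09  0.39 -0.64  1.58  0.27  1.27  1.15] F [ 0.5 -0.1 -3.3] M [ 0.01  0.02 -0.  ] w 0.0131
shift cm [ 1.37  2.08 -1.8 ]
roll 0.34142024329025844
```

View pics/s5.png

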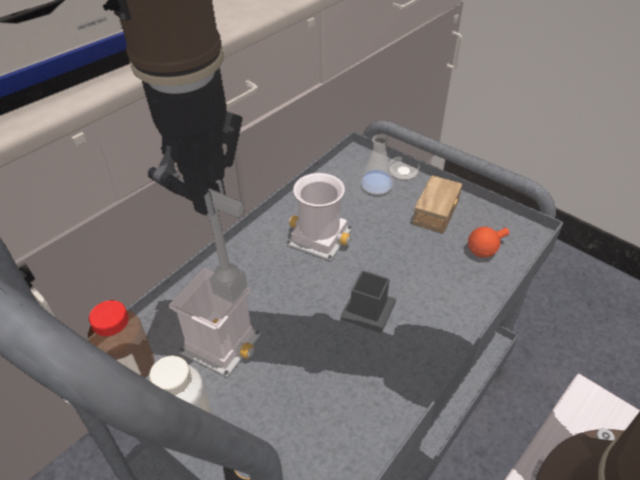

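View pics/t5.png

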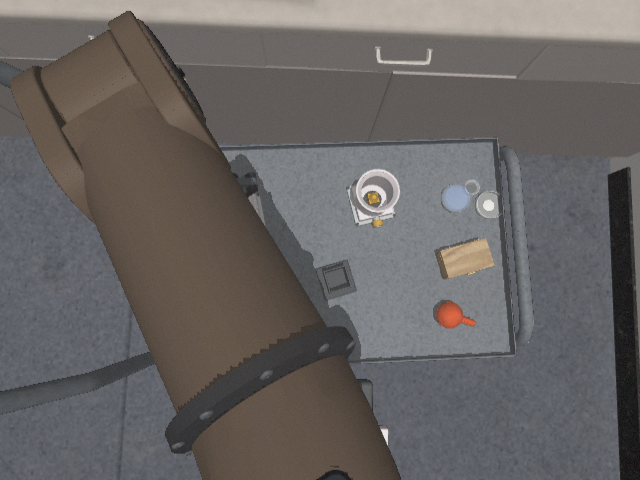

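```bash
python3 -m jog '[[[0.4,0.6,-0.3],0.3,1],[[0.5,0.7,-0.3],0,1],[[0.4,0.6,-0.3],0,1],[[0,0,0],0,1]]'; python3 w.py .572 .161 .3 100; cat > ov.py <<'E'
import sys
from h import *
S=snap("scene");s=r.get_state();p=np.array(s["tool_pos"]);R=np.array(s["orientation"])
f=lambda v:proj(S,[p+R@np.array(q,float) for q in v])
k=5;x0,y0=150,190
im=cv2.resize(S["image"][y0:y0+120,x0:x0+130,::-1],None,fx=k,fy=k,interpolation=cv2.INTER_CUBIC)
def line(pts,c):
    q=((np.array(pts)-[x0,y0]+.5)*k).astype(int);cv2.polylines(im,[q.reshape(-1,1,2)],True,c,1)
a=.017;zz=-.019+.165
for z in(zz,zz-.034): line(f([[a,a,z],[a,-a,z],[-a,-a,z],[-a,a,z]]),(0,255,0))
line(f([[0,0,-.019],[0,0,zz]]),(0,255,0))
line(f([[0,.045,-.019],[0,-.045,-.019]]),(0,0,255))
th=np.radians(12.5);B=np.array([[np.cos(th),-np.sin(th)],[np.sin(th),np.cos(th)]])
c=np.array([.5752,.1566])
for h,z in((.0405,.115),(.030,.03)):
    line(proj(S,[np.r_[c+B@(np.array(u)*h),z] for u in((1,1),(1,-1),(-1,-1),(-1,1))]),(255,128,0))
cv2.imwrite("pics/"+sys.argv[1],im)
print("rim centre world",p+R@np.array([0,0,zz]))
E
python3 ov.py o1.png
```

```text
time_s: 9.75
tool_pos: [0.5722, 0.1608, 0.2921]
orientation: [[-0.178, 0.984, -0.002], [0.983, 0.178, -0.033], [-0.032, -0.008, -0.999]]
contact_force: [0.5, -0.3, -3.1]
grip_width: 0.0129
t 9.75 pos [0.5722 0.1608 0.2921] yaw 100.26 tilt [-0.0017 -0.0332] q [ 0.05  0.42 -0.63  1.51  0.28  1.31  1.13] F [ 0.5 -0.3 -3.1] M [0.04 0.   0.01] w 0.0129
shift cm [-0.01 -0.03 -0.79]
roll 0.2638301025512533
rim centre world [0.57153014 0.15554842 0.14595156]
```

View pics/o1.png

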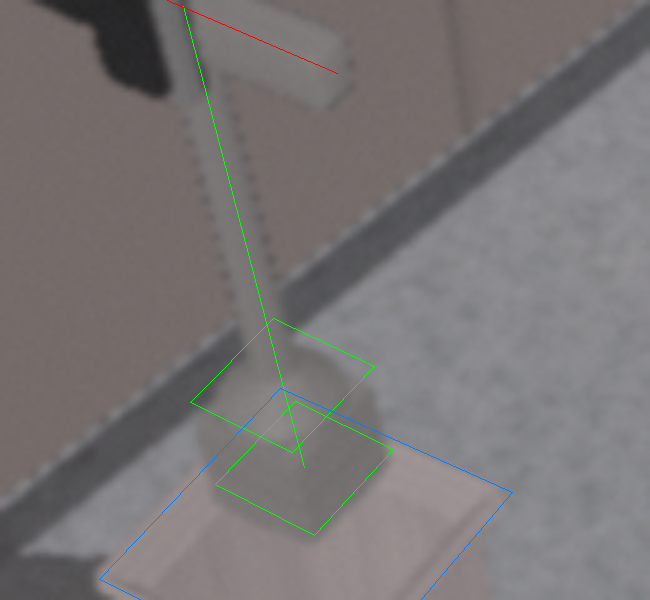

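Overlay agrees with the picture within about 2 mm: the socket is just above the mouth, left part at crop (300,470). I'll trim x by +3.5 mm and lower to just above the stem.

```bash
python3 -m jog '[[[0.1,0.35,0.5],0,1],[[0.04,0.01,1.2],0,1],[[0.04,0.01,1.2],0,1],[[0.04,0.01,1.2],0,1],[[0.04,0.01,1.2],0,1],[[0.04,0.01,1],0,1],[[0,0,0.5],0,1],[[0,0,0],0,1]]'; python3 w.py .575 .1615 .21 100; python3 ov.py o2.png
```

```text
time_s: 10.6
tool_pos: [0.5737, 0.1605, 0.2152]
orientation: [[-0.178, 0.984, -0.006], [0.983, 0.178, -0.035], [-0.034, -0.013, -0.999]]
contact_force: [0.1, -0.5, -3.0]
grip_width: 0.0127
t 10.6 pos [0.5737 0.1605 0.2152] yaw 100.26 tilt [-0.0064 -0.0355] q [ 0.04  0.49 -0.62  1.62  0.33  1.16  1.09] F [ 0.1 -0.5 -3. ] M [0.13 0.02 0.03] w 0.0127
shift cm [0.09 0.15 0.51]
roll 0.26435969181858354
rim centre world [0.5729762  0.1555013  0.06973758]
```

View pics/o2.png

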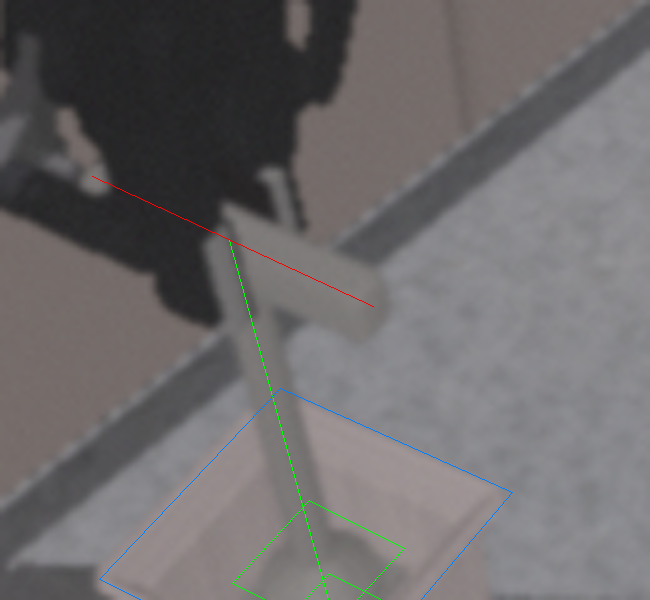

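```bash
python3 -m jog '[[[0.1,0.2,0.5],0,1],[[0.03,0.01,0.7],0,1],[[0.03,0.01,0.5],0,1],[[0.02,0.01,0.5],0,1]]'; python3 w.py .575 .1615 .176 100; python3 ov.py o3.png
```

```text
time_s: 11.05
tool_pos: [0.5776, 0.1631, 0.1947]
orientation: [[-0.178, 0.984, -0.001], [0.984, 0.178, -0.034], [-0.033, -0.007, -0.999]]
contact_force: [-2.6, -0.4, 38.9]
grip_width: 0.0132
t 11.05 pos [0.5776 0.1631 0.1947] yaw 100.25 tilt [-0.0011 -0.0336] q [ 0.03  0.51 -0.61  1.64  0.35  1.12  1.07] F [-2.6 -0.4 38.9] M [-0.35  0.64  0.02] w 0.0132
shift cm [-0.05 -0.27  1.87]
roll 0.2461967746394862
rim centre world [0.57803105 0.15864971 0.04920645]
```

View pics/o3.png

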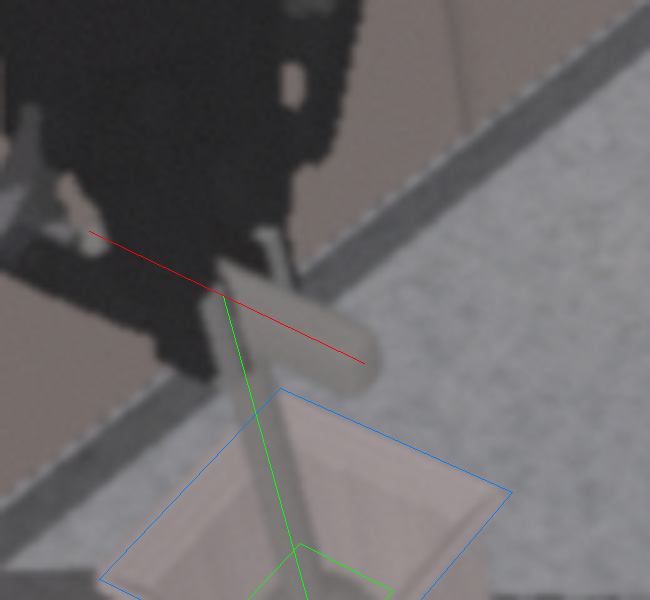

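```bash
python3 -m jog '[[[0,0,-0.3],0,1],[[-0.15,-0.3,0],0,1],[[0,0,0],0,1]]'; python3 w.py .575 .1615 .176 100;python3 -m jog '[[[-0.02,-0.1,0.3],0,1],[[0.01,0,0.3],0,1]]';python3 w.py .575 .1615 .176 100
```

```text
time_s: 11.4
tool_pos: [0.5754, 0.1617, 0.1982]
orientation: [[-0.178, 0.984, 0.001], [0.984, 0.178, -0.033], [-0.032, -0.005, -0.999]]
contact_force: [0.6, 0.6, -2.4]
grip_width: 0.0128
t 11.4 pos [0.5754 0.1617 0.1982] yaw 100.25 tilt [ 0.0009 -0.0329] q [ 0.04  0.5  -0.61  1.64  0.34  1.12  1.08] F [ 0.6  0.6 -2.4] M [ 0.07 -0.04 -0.04] w 0.0128
shift cm [ 0.06 -0.03  2.22]
roll 0.2534036953923078
time_s: 11.6
tool_pos: [0.5764, 0.1624, 0.1947]
orientation: [[-0.178, 0.984, 0.007], [0.984, 0.178, -0.031], [-0.031, 0.001, -1.0]]
contact_force: [-2.7, -1.1, 28.9]
grip_width: 0.0131
t 11.6 pos [0.5764 0.1624 0.1947] yaw 100.23 tilt [ 0.0068 -0.0306] q [ 0.04  0.5  -0.61  1.65  0.35  1.11  1.07] F [-2.7 -1.1 28.9] M [-0.53  0.58 -0.03] w 0.0131
shift cm [-0.   -0.16  1.87]
roll 0.23272135755132695
```

```bash
python3 -m jog '[[[0,0,-0.3],0,1],[[-0.15,-0.35,0],4.5,1],[[0,0,0],0,1]]'; python3 w.py .574 .1605 .176 96;python3 -m jog '[[[-0.02,-0.1,0.3],0,1],[[-0.02,-0.05,0.3],0,1]]';python3 w.py .574 .1605 .176 100; python3 - <<'E'
from h import *
T=snap("top","t6.png");S=snap("scene","s6.png")
print(proj(S,[[.575,.157,.12],[.585,.157,.12],[.575,.167,.12],[.575,.157,.13]]))
crop(S,160,200,280,320,5,"s6c.png")
E
```

```text
time_s: 11.9
tool_pos: [0.5736, 0.1607, 0.1982]
orientation: [[-0.098, 0.995, 0.008], [0.995, 0.098, -0.03], [-0.031, 0.005, -1.0]]
contact_force: [0.8, -0.3, -1.4]
grip_width: 0.0132
t 11.9 pos [0.5736 0.1607 0.1982] yaw 95.63 tilt [ 0.0083 -0.0298] q [ 0.03  0.49 -0.59  1.65  0.33  1.11  1.  ] F [ 0.8 -0.3 -1.4] M [ 0.19 -0.28  0.03] w 0.0132
shift cm [0.05 0.03 2.21]
roll -0.3682962326305983
time_s: 12.1
tool_pos: [0.5745, 0.1612, 0.1945]
orientation: [[-0.101, 0.995, 0.014], [0.994, 0.102, -0.028], [-0.029, 0.012, -1.0]]
contact_force: [-2.3, -0.3, 27.8]
grip_width: 0.0127
t 12.1 pos [0.5745 0.1612 0.1945] yaw 95.83 tilt [ 0.0144 -0.0278] q [ 0.03  0.49 -0.6   1.66  0.34  1.09  1.  ] F [-2.3 -0.3 27.8] M [-0.41  0.28  0.01] w 0.0127
shift cm [-0.01 -0.08  1.85]
roll -4.17392908564338
[[210.61851616 294.60115391]
 [205.89334765 290.90075732]
 [205.03411488 298.8058486 ]
 [209.59059918 289.91428741]]
```

View pics/s6c.png

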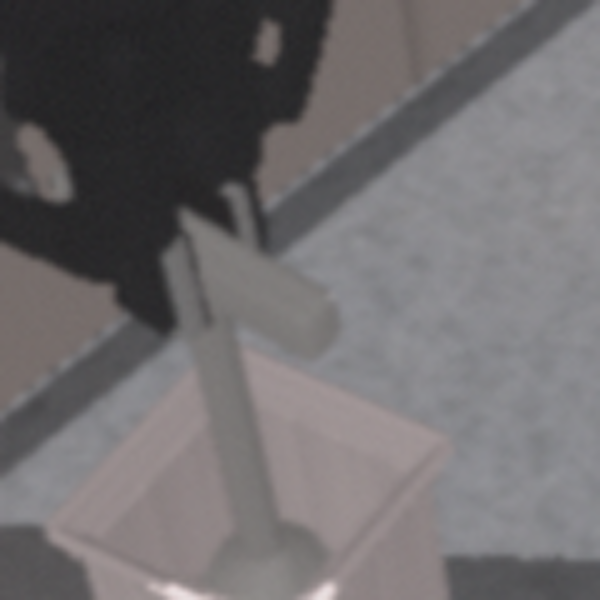

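```bash
python3 - <<'E'
from h import *
S=snap("scene");s=r.get_state();p=np.array(s["tool_pos"]);R=np.array(s["orientation"])
# shank edges: find centre on rows via gradient
px=lambda c:(160+(c[0]+.5)/5-.5,200+(c[1]+.5)/5-.5)
for c,h in [((211,340),.13),((232,440),.085),((255,535),.045)]:
    # compare with line: model point whose v matches
    t=np.linspace(-.02,.15,500);q=proj(S,p+np.outer(t,R[:,2]));u=px(c)
    i=np.argmin(abs(q[:,1]-u[1]));print(u,"model",q[i].round(1),"t",t[i].round(3))
M=np.array([plane(S,*px(c),.115) for c in[(46,527),(228,337),(452,440)]]);print(M, (M[0]+M[2])/2)
crop(S,190,240,250,320,8,"s7.png")
E
```

```text
(201.8, 267.6) model [202.4 267.6] t 0.016
(206.0, 287.6) model [207.4 287.6] t 0.058
(210.6, 306.6) model [212.2 306.6] t 0.101
[[0.60738094 0.20499516 0.115     ]
 [0.62440358 0.12588583 0.115     ]
 [0.54710564 0.1095229  0.115     ]] [0.57724329 0.15725903 0.115     ]
```

View pics/s7.png

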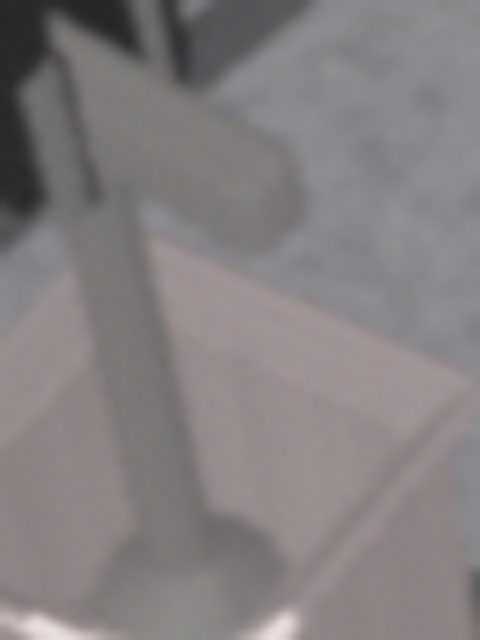

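View pics/t6.png

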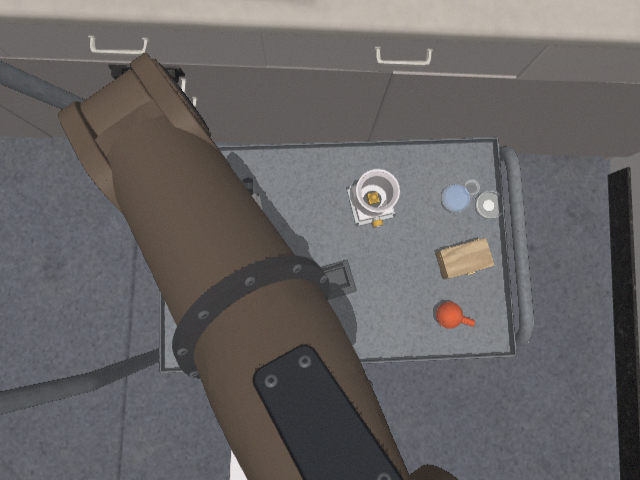

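Contact stays at the stem's shoulder height (rim about 48 mm), and the wrist moment puts the contact on the rim's −y side. The picture also shows the key slightly to +y. I'll back off and shift −y.

```bash
python3 -m jog '[[[0,0,-0.35],0,1],[[-0.3,-0.1,0],-1,1],[[0,-0.05,0],0,1]]'; python3 w.py .574 .1585 .176 97;python3 -m jog '[[[-0.02,-0.1,0.3],0,1],[[-0.02,-0.05,0.3],0,1]]';python3 w.py .574 .1585 .176 97
```

```text
time_s: 12.55
tool_pos: [0.5728, 0.1577, 0.1978]
orientation: [[-0.124, 0.992, 0.014], [0.992, 0.124, -0.028], [-0.03, 0.01, -1.0]]
contact_force: [0.3, -0.0, -1.5]
grip_width: 0.013
t 12.55 pos [0.5728 0.1577 0.1978] yaw 97.13 tilt [ 0.0136 -0.0285] q [ 0.04  0.48 -0.6   1.66  0.34  1.1   1.03] F [ 0.3 -0.  -1.5] M [ 0.04 -0.43  0.02] w 0.013
shift cm [0.13 0.1  2.18]
roll 0.12931131859119205
time_s: 12.75
tool_pos: [0.574, 0.1581, 0.1943]
orientation: [[-0.124, 0.992, 0.02], [0.992, 0.125, -0.026], [-0.028, 0.017, -0.999]]
contact_force: [-2.2, -1.1, 33.2]
grip_width: 0.0128
t 12.75 pos [0.574  0.1581 0.1943] yaw 97.15 tilt [ 0.0201 -0.026 ] q [ 0.04  0.49 -0.6   1.67  0.34  1.08  1.03] F [-2.2 -1.1 33.2] M [-0.44  0.36 -0.07] w 0.0128
shift cm [ 0.09 -0.02  1.82]
roll 0.14821034665561683
```

```bash
python3 -m jog '[[[0,0,-0.35],0,1],[[-0.35,0.1,0],0,1],[[0,0,0],0,1]]'; python3 w.py .5745 .1555 .176 97;python3 -m jog '[[[-0.05,0,0.3],0,1],[[-0.05,0,0.3],0,1]]';python3 w.py .575 .1555 .176 97
```

```text
time_s: 13.05
tool_pos: [0.5746, 0.1541, 0.197]
orientation: [[-0.125, 0.992, 0.018], [0.992, 0.125, -0.027], [-0.029, 0.015, -0.999]]
contact_force: [0.3, -0.3, -2.8]
grip_width: 0.0129
t 13.05 pos [0.5746 0.1541 0.197 ] yaw 97.18 tilt [ 0.0185 -0.0266] q [ 0.05  0.48 -0.6   1.67  0.34  1.09  1.04] F [ 0.3 -0.3 -2.8] M [ 0.01 -0.04 -0.04] w 0.0129
shift cm [ 0.2  -0.03  2.1 ]
roll 0.17880019826969829
time_s: 13.25
tool_pos: [0.5773, 0.1544, 0.1946]
orientation: [[-0.124, 0.992, 0.025], [0.992, 0.125, -0.024], [-0.027, 0.022, -0.999]]
contact_force: [-4.9, -2.2, 36.5]
grip_width: 0.0132
t 13.25 pos [0.5773 0.1544 0.1946] yaw 97.15 tilt [ 0.0249 -0.0242] q [ 0.05  0.49 -0.6   1.67  0.34  1.08  1.03] F [-4.9 -2.2 36.5] M [-0.55  1.48  0.02] w 0.0132
shift cm [ 0.19 -0.25  1.85]
roll 0.1531720964617307
```

```bash
python3 -m jog '[[[0,0,-0.3],0,1],[[-0.05,-0.4,0],0,1],[[0,0,0],0,1]]'; python3 w.py .573 .1540 .176 97;python3 -m jog '[[[-0.05,-0.1,0.25],0,1],[[-0.05,-0.1,0.25],0,1]]';python3 w.py .573 .1540 .176 97
```

```text
time_s: 13.55
tool_pos: [0.573, 0.1535, 0.1972]
orientation: [[-0.125, 0.992, 0.025], [0.992, 0.125, -0.024], [-0.027, 0.022, -0.999]]
contact_force: [0.1, 0.9, -1.0]
grip_width: 0.013
t 13.55 pos [0.573  0.1535 0.1972] yaw 97.16 tilt [ 0.025  -0.0238] q [ 0.05  0.48 -0.6   1.68  0.34  1.08  1.04] F [ 0.1  0.9 -1. ] M [ 0.16 -0.26 -0.08] w 0.013
shift cm [ 0.11 -0.04  2.12]
roll 0.15544774981898968
time_s: 13.75
tool_pos: [0.5738, 0.1536, 0.1948]
orientation: [[-0.124, 0.992, 0.032], [0.992, 0.125, -0.021], [-0.025, 0.029, -0.999]]
contact_force: [-1.8, -1.4, 30.5]
grip_width: 0.0132
t 13.75 pos [0.5738 0.1536 0.1948] yaw 97.15 tilt [ 0.0317 -0.0211] q [ 0.05  0.48 -0.6   1.68  0.34  1.06  1.03] F [-1.8 -1.4 30.5] M [-0.14  0.27 -0.01] w 0.0132
shift cm [ 0.1  -0.13  1.88]
roll 0.1466519487616722
```

```bash
python3 -m jog '[[[0,0,-0.6],0,1],[[0,0,-1.8],0,1],[[0,0,-2],0,1],[[0,0,-2],0,1],[[0,0,-2],0,1],[[0,0,-1.2],0,1],[[0,0,0],0,1]]'; python3 w.py .574 .1555 .29 97;  python3 - <<'E'
from h import *
import pickle
S=snap("scene");s=r.get_state();pickle.dump((S,s),open("d1.pkl","wb"))
crop(S,150,180,280,360,4,"s8.png")
E
```

```text
time_s: 14.45
tool_pos: [0.567, 0.1533, 0.2884]
orientation: [[-0.125, 0.992, 0.02], [0.992, 0.125, -0.025], [-0.028, 0.017, -0.999]]
contact_force: [0.8, -0.1, -3.4]
grip_width: 0.0132
t 14.45 pos [0.567  0.1533 0.2884] yaw 97.17 tilt [ 0.0199 -0.0254] q [ 0.07  0.4  -0.63  1.56  0.27  1.26  1.09] F [ 0.8 -0.1 -3.4] M [ 0.07 -0.04 -0.01] w 0.0132
shift cm [ 0.13  0.72 -0.15]
roll 0.16536834912608356
```

View pics/s8.png

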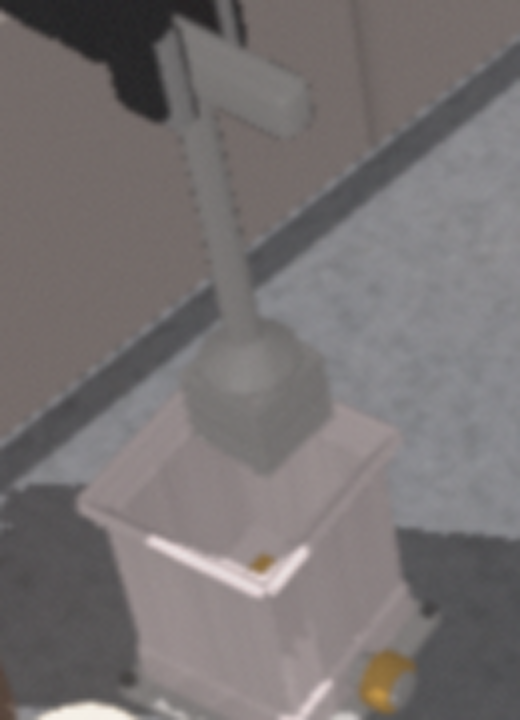

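The key now hangs clear, with rim corners at crop (190,418), (263,472) and (330,412). The socket looks turned relative to the sleeve, so I'll fit its pose.

```bash
python3 - <<'E'
from h import *
import pickle
from scipy.optimize import least_squares
from scipy.spatial.transform import Rotation as Ro
S,s=pickle.load(open("d1.pkl","rb"))
px=lambda c:np.array((150+(c[0]+.5)/4-.5,180+(c[1]+.5)/4-.5))
p=np.array(s["tool_pos"]);R=np.array(s["orientation"]);g=p-.019*R[:,2]
def boxes(yaw,c,h,zs):
    a=np.radians(yaw);ex=np.array([np.cos(a),np.sin(a),0]);ey=np.array([-ex[1],ex[0],0])
    return [np.r_[c,z]+sx*h*ex+sy*h*ey for z in zs for sx,sy in((1,1),(1,-1),(-1,-1),(-1,1))]
obs=np.array([px(c) for c in[(190,418),(263,472),(330,412)]])
def f(v):
    B=boxes(v[2],v[:2],.017,[v[3]]); return (proj(S,B)[[0,3,2]]-obs).ravel()
for z in(.138,.141,.144,.147):
  sol=least_squares(lambda v:f(np.r_[v,z]),[.57,.153,10],x_scale=[.01,.01,10]);print(z,sol.x,np.abs(sol.fun).max())
# mouth with same
ob2=np.array([px(c) for c in[(80,500),(265,592),(400,435)]])
sol=least_squares(lambda v:(proj(S,boxes(v[2],v[:2],v[3],[.115]))[[0,3,2]]-ob2).ravel(),[.575,.157,12,.04],x_scale=[.01,.01,10,.01]);print("mouth",sol.x,sol.fun.round(1))
print("tool",p,"grasp",g)
E
```

```text
0.138 [0.57199795 0.14829839 2.3038561 ] 0.8553131324109415
0.141 [0.56975364 0.14970366 2.28633213] 0.8606303139546299
0.144 [0.56750933 0.15110888 2.26855604] 0.8811452207198158
0.147 [0.56526504 0.15251405 2.25061309] 0.9737148488942466
mouth [ 0.57673495  0.15725377 12.06588402  0.03923065] [ 0.1  0.1 -0.1  0.   0.  -0.1]
tool [0.56669244 0.1529633  0.28742015] grasp [0.5663369  0.15345579 0.30641044]
```

```bash
python3 - <<'E'
from h import *
import pickle
T,_=pickle.load(open("d0.pkl","rb"))
k=20;x0,y0=224,198
c=cv2.resize(T["image"][y0:y0+30,x0:x0+34,::-1],None,fx=k,fy=k,interpolation=cv2.INTER_CUBIC)
im=np.hstack([c]);cv2.imwrite("pics/st.png",im)
# brass mask orientation
hsv=cv2.cvtColor(T["image"],cv2.COLOR_RGB2HSV)
m=((hsv[...,1]>110)&(hsv[...,2]>60)).astype(np.uint8);mm=np.zeros_like(m);mm[203:224,228:252]=m[203:224,228:252]
n,l,st,ce=cv2.connectedComponentsWithStats(mm);i=1+np.argmax(st[1:,4]);print(st[i],ce[i])
pts=np.argwhere(l==i)[:,::-1].astype(np.float32);print(cv2.minAreaRect(pts))
for z in(.048,.058,.053): print(z,plane(T,*ce[i],z))
cv2.imwrite("pics/stm.png",cv2.resize((l==i).astype(np.uint8)[y0:y0+30,x0:x0+34]*255,None,fx=k,fy=k,interpolation=cv2.INTER_NEAREST))
E
```

```text
[234 208  12  12 112] [239.65178571 213.5625    ]
((239.739990234375, 213.6799774169922), (10.60660171508789, 10.60660171508789), 81.8698959350586)
0.048 [0.57417755 0.15660122 0.048     ]
0.058 [0.57251295 0.1550036  0.058     ]
0.053 [0.57334525 0.15580241 0.053     ]
```

View pics/st.png

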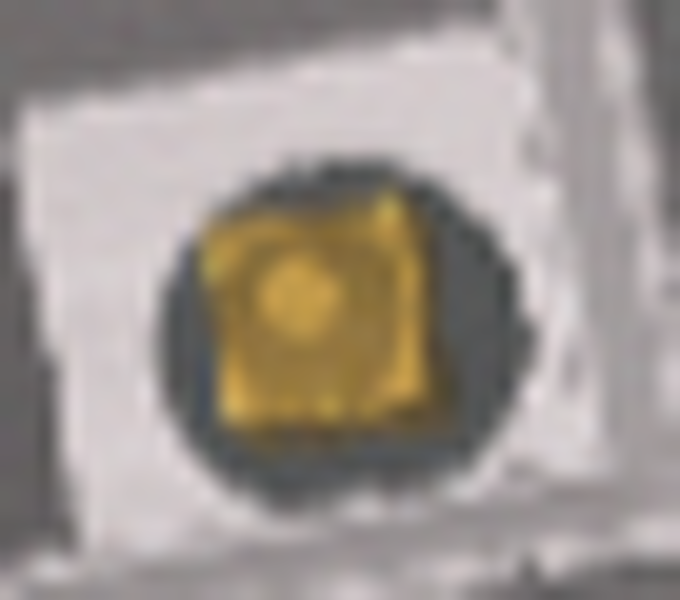

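Zoomed, the stem is only about 1° off the sleeve, so its yaw is about 11° and the key's should be too. The fit shows the key aligned with the tool. I'll aim the rim at (0.5755,0.1567) with key yaw 11°.

```bash
cat > rim.py <<'E'
import sys
from h import *
s=r.get_state();R=np.array(s["orientation"]);p=np.array(s["tool_pos"]);q=p+.146*R[:,2]
t=np.array([float(sys.argv[1]),float(sys.argv[2]),q[2]])
F=np.array(s["contact_force"]);M=np.array(s["wrist_torque"])
print("t",s["time_s"],"rim",q.round(4),"yaw",np.degrees(np.arctan2(R[1,0],R[0,0])).round(1),"tilt",R[:2,2].round(3),"F",F.round(1),"M",M.round(2),"shift cm",(R.T@(t-q)*100).round(2),"down/cm",R[2].round(3)*-1, "w",round(s["grip_width"],4))
E
python3 -m jog '[[[0.2,0.45,0],-4,1],[[0.2,0.3,0],0,1],[[0.02,0,0.8],0,1],[[0,0,0],0,1]]'; python3 rim.py .5755 .1567
```

```text
time_s: 14.9
tool_pos: [0.5719, 0.1568, 0.2739]
orientation: [[-0.192, 0.981, 0.012], [0.981, 0.192, -0.028], [-0.03, 0.006, -1.0]]
contact_force: [-0.1, -0.7, -2.5]
grip_width: 0.0126
t 14.9 rim [0.5737 0.1526 0.128 ] yaw 101.1 tilt [ 0.012 -0.028] F [-0.1 -0.7 -2.5] M [ 0.08  0.07 -0.06] shift cm [ 0.36  0.25 -0.01] down/cm [ 0.03  -0.006  1.   ] w 0.0126
```

```bash
python3 -m jog '[[[0.36,0.2,0.4],0,1],[[0.03,0,1.4],0,1],[[0.03,0,1.4],0,1],[[0.03,0,1.4],0,1],[[0.03,0,1.2],0,1],[[0.03,0,0.7],0,1],[[0,0,0],0,1]]'; python3 rim.py .5755 .1567
```

```text
time_s: 15.6
tool_pos: [0.5725, 0.16, 0.2004]
orientation: [[-0.19, 0.982, 0.009], [0.981, 0.19, -0.029], [-0.031, 0.003, -1.0]]
contact_force: [0.7, 0.4, -2.6]
grip_width: 0.0131
t 15.6 rim [0.5738 0.1557 0.0545] yaw 101.0 tilt [ 0.009 -0.029] F [ 0.7  0.4 -2.6] M [ 0.17 -0.49  0.08] shift cm [ 0.06  0.19 -0.  ] down/cm [ 0.031 -0.003  1.   ] w 0.0131
```

```bash
python3 -m jog '[[[0.04,0.08,0.25],0,1],[[0.02,-0.05,0.25],0,1],[[0.02,-0.05,0.25],0,1]]'; python3 rim.py .5755 .1567
```

```text
time_s: 15.9
tool_pos: [0.5746, 0.1616, 0.195]
orientation: [[-0.189, 0.982, 0.015], [0.981, 0.19, -0.027], [-0.03, 0.009, -1.0]]
contact_force: [-0.1, -0.5, 14.9]
grip_width: 0.013
t 15.9 rim [0.5767 0.1576 0.0491] yaw 100.9 tilt [ 0.015 -0.027] F [-0.1 -0.5 14.9] M [-0.26 -0.11 -0.02] shift cm [-0.06 -0.14  0.  ] down/cm [ 0.03  -0.009  1.   ] w 0.013
```

Contact is on the −y wall again. I'll slide toward −y under light pressure until it drops.

```bash
python3 -m jog '[[[-0.15,-0.03,0],0,1],[[-0.15,-0.03,0.1],0,1]]'; python3 rim.py .5755 .1567; python3 -m jog '[[[-0.15,-0.03,0.1],0,1],[[-0.15,-0.03,0.1],0,1]]'; python3 rim.py .5755 .1567
```

```text
time_s: 16.1
tool_pos: [0.5752, 0.1593, 0.1953]
orientation: [[-0.19, 0.982, 0.017], [0.981, 0.19, -0.026], [-0.029, 0.012, -1.0]]
contact_force: [-0.1, 0.6, 4.7]
grip_width: 0.0131
t 16.1 rim [0.5776 0.1555 0.0494] yaw 100.9 tilt [ 0.017 -0.026] F [-0.1  0.6  4.7] M [ 0.45 -0.02 -0.03] shift cm [ 0.16 -0.19 -0.01] down/cm [ 0.029 -0.012  1.   ] w 0.0131
time_s: 16.3
tool_pos: [0.5757, 0.1579, 0.1951]
orientation: [[-0.191, 0.981, 0.02], [0.981, 0.191, -0.023], [-0.027, 0.015, -1.0]]
contact_force: [-1.1, 3.0, 7.2]
grip_width: 0.0126
t 16.3 rim [0.5786 0.1545 0.0492] yaw 101.0 tilt [ 0.02  -0.023] F [-1.1  3.   7.2] M [0.9  0.31 0.05] shift cm [ 0.27 -0.26 -0.01] down/cm [ 0.027 -0.015  1.   ] w 0.0126
```

```bash
python3 -m jog '[[[0.1,-0.15,0],0,1],[[0.05,-0.25,0.1],0,1],[[0.05,-0.25,0.1],0,1]]'; python3 rim.py .5755 .1567; python3 -m jog '[[[0.03,-0.25,0.12],0,1],[[0.03,-0.25,0.12],0,1]]'; python3 rim.py .5755 .1567
```

```text
time_s: 16.6
tool_pos: [0.5707, 0.1594, 0.1948]
orientation: [[-0.19, 0.981, 0.025], [0.981, 0.191, -0.021], [-0.026, 0.02, -0.999]]
contact_force: [2.8, 0.0, 8.0]
grip_width: 0.0131
t 16.6 rim [0.5744 0.1563 0.0489] yaw 101.0 tilt [ 0.025 -0.021] F [2.8 0.  8. ] M [ 0.12 -0.95 -0.01] shift cm [0.02 0.12 0.  ] down/cm [ 0.026 -0.02   0.999] w 0.0131
time_s: 16.8
tool_pos: [0.5683, 0.1596, 0.1946]
orientation: [[-0.19, 0.981, 0.032], [0.982, 0.19, -0.02], [-0.025, 0.028, -0.999]]
contact_force: [2.7, 0.2, 6.4]
grip_width: 0.0131
t 16.8 rim [0.573  0.1568 0.0487] yaw 100.9 tilt [ 0.032 -0.02 ] F [2.7 0.2 6.4] M [ 0.24 -0.98  0.02] shift cm [-0.05  0.24  0.01] down/cm [ 0.025 -0.028  0.999] w 0.0131
```

```bash
python3 - <<'E'
from h import *
import pickle
S,s=pickle.load(open("d1.pkl","rb"))
crop(S,185,178,235,238,10,"z1.png");crop(S,190,240,240,302,10,"z2.png")
E
```

```text
(no output)
```

View pics/z1.png

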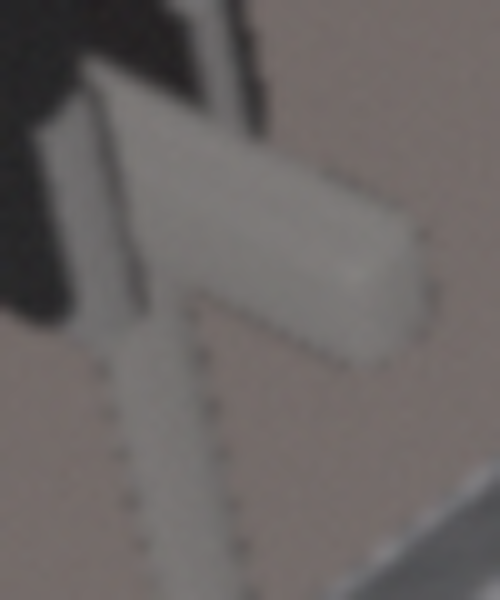

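View pics/z2.png

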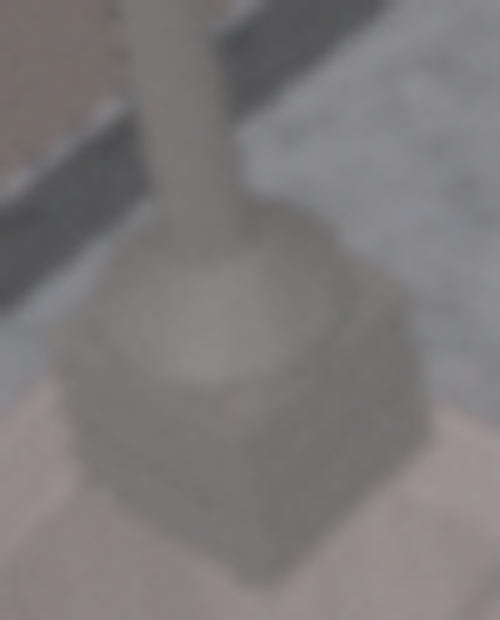

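```bash
python3 - <<'E'
from h import *
import pickle
from scipy.optimize import least_squares
from scipy.spatial.transform import Rotation as Ro
S,s=pickle.load(open("d1.pkl","rb"))
p=np.array(s["tool_pos"]);R=np.array(s["orientation"])
z1=lambda c:np.array((185+(c[0]+.5)/10-.5,178+(c[1]+.5)/10-.5));z2=lambda c:np.array((190+(c[0]+.5)/10-.5,240+(c[1]+.5)/10-.5))
# key frame in tool frame: bar along tool y; tool -y points -x world (near robot). key coords: (tool x, tool y, tool z)
end=np.array([[.007,-.045,-.009],[-.007,-.045,-.009],[.007,-.045,.009],[-.007,-.045,.009]])
eo=np.array([z1(c) for c in[(355,270),(408,215),(366,365),(432,305)]])
rim=np.array([[.017,.017,.165],[.017,-.017,.165],[-.017,-.017,.165]])
ro=np.array([z2(c) for c in[(85,470),(260,588),(432,440)]])
so=np.array([z1((160,400)),z1((186,500)),z2((186,100)),z2((203,200))])
def res(v,full=False):
    Q=R@Ro.from_rotvec([v[3],v[4],v[5]]).as_matrix();o=p+R@(np.array([v[0],v[1],-.019+v[2]]))
    pr=lambda P:proj(S,o+P@Q.T)
    e=(pr(end)-eo);rr=(pr(rim)-ro);t=np.linspace(.02,.12,200);L=pr(np.c_[0*t,0*t,t])
    sh=[np.interp(a[1],L[:,1],L[:,0])-a[0] for a in so]
    if full: print(e.round(2),rr.round(2),np.round(sh,2)); print("rim",(o+Q@[0,0,.165]).round(4),"model",p+.146*R[:,2])
    return np.r_[e.ravel(),rr.ravel(),2*np.array(sh),v[0]/.0005,v[3:5]/.03,v[5]/.02,v[2]/.003]
sol=least_squares(res,np.zeros(6),x_scale=[.001]*3+[.02]*3,loss="soft_l1");print("dxyz mm",(sol.x[:3]*1e3).round(2),"rot deg",np.degrees(sol.x[3:]).round(2));res(sol.x,True)
E
```

```text
dxyz mm [-0.08  0.27 -1.21] rot deg [0.94 0.84 0.73]
[[-1.31 -0.39]
 [ 1.93 -1.87]
 [-0.16  2.09]
 [ 1.59  1.11]] [[-0.44  0.42]
 [ 0.78 -0.07]
 [ 0.64 -1.4 ]] [ 0.04 -0.33 -0.41  0.12]
rim [0.5667 0.1512 0.1426] model [0.56942445 0.14917891 0.14149478]
```

```bash
python3 -m jog '[[[0,0.2,-0.2],0,1],[[-0.2,0.2,0],0,1],[[0,0,0],0,1]]'; python3 rim.py .5785 .1552
```

```text
time_s: 17.1
tool_pos: [0.5715, 0.1569, 0.1956]
orientation: [[-0.189, 0.981, 0.029], [0.982, 0.19, -0.022], [-0.027, 0.025, -0.999]]
contact_force: [0.7, 0.4, -1.5]
grip_width: 0.0132
t 17.1 rim [0.5758 0.1537 0.0497] yaw 100.9 tilt [ 0.029 -0.022] F [ 0.7  0.4 -1.5] M [ 0.04 -0.03 -0.  ] shift cm [0.09 0.3  0.  ] down/cm [ 0.027 -0.025  0.999] w 0.0132
```

```bash
python3 -m jog '[[[0.09,0.28,0],0,1],[[0,0,0.15],0,1],[[0,-0.05,0.2],-4,1],[[0,-0.05,0.2],0,1]]'; python3 rim.py .5785 .1552;python3 -m jog '[[[0,-0.05,0.15],4,1],[[0,-0.05,0.15],4,1]]'; python3 rim.py .5785 .1552
```

```text
time_s: 17.5
tool_pos: [0.573, 0.1576, 0.189]
orientation: [[-0.259, 0.966, 0.027], [0.966, 0.259, -0.023], [-0.029, 0.02, -0.999]]
contact_force: [1.0, 0.5, -0.7]
grip_width: 0.0128
t 17.5 rim [0.5769 0.1542 0.0431] yaw 105.0 tilt [ 0.027 -0.023] F [ 1.   0.5 -0.7] M [ 0.12 -0.5  -0.03] shift cm [0.06 0.18 0.  ] down/cm [ 0.029 -0.02   0.999] w 0.0128
time_s: 17.7
tool_pos: [0.5723, 0.1573, 0.1851]
orientation: [[-0.115, 0.993, 0.027], [0.993, 0.115, -0.022], [-0.025, 0.024, -0.999]]
contact_force: [1.7, -0.3, -2.5]
grip_width: 0.0128
t 17.7 rim [0.5762 0.154  0.0392] yaw 96.6 tilt [ 0.027 -0.022] F [ 1.7 -0.3 -2.5] M [ 0.16 -0.37  0.05] shift cm [0.09 0.24 0.  ] down/cm [ 0.025 -0.024  0.999] w 0.0128
```

It's on the stem. The rim has dropped past the shoulder with no load, so I'll seat it fully.

```bash
python3 -m jog '[[[0.02,0,0.4],-2,1],[[0.02,0,0.4],0,1],[[0,0,0.3],0,1]]'; python3 rim.py .577 .1545;python3 -m jog '[[[0,0,0.2],0,1],[[0,0,0.2],0,1]]'; python3 rim.py .577 .1545; python3 ov.py o5.png
```

```text
time_s: 18.0
tool_pos: [0.576, 0.1586, 0.1775]
orientation: [[-0.151, 0.988, 0.035], [0.988, 0.152, -0.021], [-0.026, 0.031, -0.999]]
contact_force: [-3.2, -3.0, 36.5]
grip_width: 0.0132
t 18.0 rim [0.5811 0.1555 0.0316] yaw 98.7 tilt [ 0.035 -0.021] F [-3.2 -3.  36.5] M [-0.82  1.11 -0.  ] shift cm [-0.04 -0.42 -0.01] down/cm [ 0.026 -0.031  0.999] w 0.0132
time_s: 18.2
tool_pos: [0.578, 0.1595, 0.1776]
orientation: [[-0.154, 0.987, 0.04], [0.988, 0.155, -0.02], [-0.026, 0.037, -0.999]]
contact_force: [-5.1, -2.2, 17.7]
grip_width: 0.013
t 18.2 rim [0.5839 0.1566 0.0317] yaw 98.9 tilt [ 0.04 -0.02] F [-5.1 -2.2 17.7] M [-0.57  1.25  0.05] shift cm [-0.11 -0.71 -0.02] down/cm [ 0.026 -0.037  0.999] w 0.013
rim centre world [0.58390352 0.1567437  0.03171483]
```

View pics/o5.png

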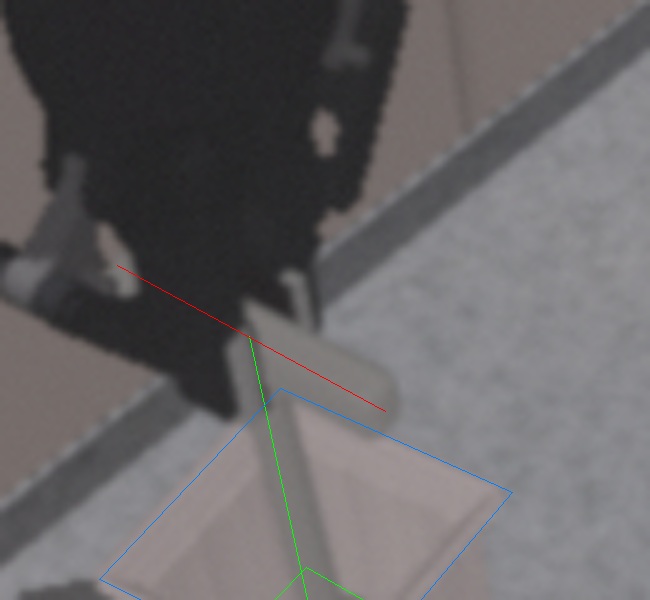

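Rim is at floor height (0.031) and the downward force rises, so it's fully down. I'll relax the side load, then start turning clockwise.

```bash
python3 -m jog '[[[-0.03,-0.35,0],0,1],[[0,-0.1,0.05],3,1],[[0,0,0.05],6,1],[[0,0,0.05],6,1],[[0,0,0.05],6,1]]'; python3 rim.py .577 .1545
```

```text
time_s: 18.75
tool_pos: [0.5766, 0.1592, 0.1777]
orientation: [[0.212, 0.976, 0.048], [0.977, -0.212, -0.018], [-0.007, 0.051, -0.999]]
contact_force: [-0.1, -2.0, 6.4]
grip_width: 0.0129
t 18.75 rim [0.5836 0.1566 0.0319] yaw 77.7 tilt [ 0.048 -0.018] F [-0.1 -2.   6.4] M [-0.69  0.14  0.13] shift cm [-0.34 -0.6  -0.03] down/cm [ 0.007 -0.051  0.999] w 0.0129
```

```bash
python3 -m jog '[[[-0.05,0,0.04],6,1],[[-0.05,0,0.04],6,1],[[0,0,0.04],6,1],[[0,0,0.04],6,1],[[0,0,0.04],6,1]]'; python3 rim.py .577 .1545
```

```text
time_s: 19.25
tool_pos: [0.5765, 0.1567, 0.1776]
orientation: [[0.682, 0.73, 0.049], [0.731, -0.682, -0.021], [0.018, 0.05, -0.999]]
contact_force: [-1.8, -1.7, 7.9]
grip_width: 0.0127
t 19.25 rim [0.5837 0.1536 0.0318] yaw 47.0 tilt [ 0.049 -0.021] F [-1.8 -1.7  7.9] M [-0.7   0.9   0.14] shift cm [-0.39 -0.55 -0.03] down/cm [-0.018 -0.05   0.999] w 0.0127
```

```bash
python3 -m jog '[[[0,0,0.03],6,1],[[0,0,0.03],6,1],[[0,0,0.03],5,1]]'; python3 rim.py .577 .1545; python3 -m jog '[[[0,0,0.03],4,1],[[0,0,0.03],4,1]]'; python3 rim.py .577 .1545
```

```text
time_s: 19.55
tool_pos: [0.5755, 0.1557, 0.1776]
orientation: [[0.87, 0.491, 0.048], [0.493, -0.87, -0.023], [0.03, 0.044, -0.999]]
contact_force: [-2.0, -1.5, 6.9]
grip_width: 0.0128
t 19.55 rim [0.5825 0.1523 0.0318] yaw 29.5 tilt [ 0.048 -0.023] F [-2.  -1.5  6.9] M [-0.53  1.    0.18] shift cm [-0.37 -0.46 -0.03] down/cm [-0.03  -0.044  0.999] w 0.0128
time_s: 19.75
tool_pos: [0.5748, 0.1554, 0.1776]
orientation: [[0.931, 0.363, 0.047], [0.364, -0.931, -0.025], [0.035, 0.04, -0.999]]
contact_force: [-2.1, -1.4, 7.7]
grip_width: 0.0131
t 19.75 rim [0.5817 0.1518 0.0318] yaw 21.4 tilt [ 0.047 -0.025] F [-2.1 -1.4  7.7] M [-0.51  0.97  0.15] shift cm [-0.34 -0.42 -0.03] down/cm [-0.035 -0.04   0.999] w 0.0131
```

```bash
for i in 1 2 3; do python3 -m jog '[[[0,0,0.03],3,1],[[0,0,0.03],2,1]]' >/dev/null; python3 rim.py .577 .1545; done
```

```text
t 19.95 rim [0.581  0.1515 0.0319] yaw 16.4 tilt [ 0.047 -0.026] F [-0.7 -1.3  6.2] M [-0.35  0.78  0.7 ] shift cm [-0.29 -0.4  -0.03] down/cm [-0.037 -0.038  0.999] w 0.0132
t 20.15 rim [0.5806 0.1517 0.0319] yaw 11.6 tilt [ 0.047 -0.027] F [-0.6 -1.4  5.9] M [-0.33  0.62  1.29] shift cm [-0.29 -0.34 -0.02] down/cm [-0.04  -0.036  0.999] w 0.0127
t 20.35 rim [0.5805 0.1522 0.032 ] yaw 6.9 tilt [ 0.048 -0.028] F [-1.  -1.8  5.4] M [-0.38  0.5   1.68] shift cm [-0.32 -0.27 -0.02] down/cm [-0.044 -0.033  0.998] w 0.0128
```

Wrist torque about z jumped from 0.15 to 1.7 N·m starting at key yaw ≈ −70°, which is where the stop is expected. I'll unwind the elastic twist a little (well within socket play), look, and release.

```bash
python3 -m jog '[[[0,0,0],0,1],[[0,0,0],-5,1],[[0,0,0],-3,1]]'; python3 rim.py .577 .1545; python3 - <<'E'
from h import *
S=snap("scene");crop(S,130,180,290,340,4,"s9.png")
E
```

```text
time_s: 20.65
tool_pos: [0.5729, 0.1557, 0.1778]
orientation: [[0.963, 0.267, 0.047], [0.268, -0.963, -0.031], [0.037, 0.042, -0.998]]
contact_force: [0.1, -2.3, 3.3]
grip_width: 0.0134
t 20.65 rim [0.5798 0.1513 0.032 ] yaw 15.6 tilt [ 0.047 -0.031] F [ 0.1 -2.3  3.3] M [-0.35  0.23 -0.23] shift cm [-0.19 -0.39 -0.02] down/cm [-0.037 -0.042  0.998] w 0.0134
```

View pics/s9.png

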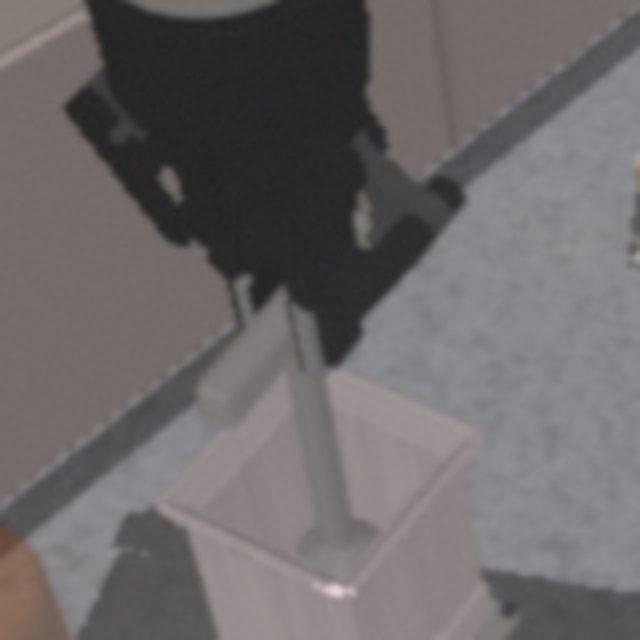

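```bash
python3 -m jog '[[[0,0,0],4,1],[[0,0,0],3,1],[[0,0,0],2,1]]' >/dev/null; python3 rim.py .577 .1545;python3 -m jog '[[[0,0,0],-4,1],[[0,0,0],0,1]]' >/dev/null; python3 rim.py .577 .1545
```

```text
t 21.0 rim [0.5799 0.1514 0.032 ] yaw 6.7 tilt [ 0.048 -0.03 ] F [ 0.1 -0.6  3. ] M [-0.2   0.25  1.8 ] shift cm [-0.25 -0.34 -0.02] down/cm [-0.044 -0.036  0.998] w 0.0131
t 21.2 rim [0.5798 0.1514 0.032 ] yaw 10.9 tilt [ 0.048 -0.031] F [ 0.2 -1.6  3.1] M [-0.44  0.43  0.72] shift cm [-0.22 -0.36 -0.02] down/cm [-0.041 -0.04   0.998] w 0.013
```

A firm stop again (1.8 N·m at the same angle). I'll relax the rest and open.

```bash
python3 -m jog '[[[0,0,0],-2.5,1],[[0,0,0],0,0.7],[[0,0,0],0,0.6],[[0,0,0],0,0.4]]'; python3 rim.py .577 .1545; python3 - <<'E'
from h import *
S=snap("scene");crop(S,130,180,290,340,4,"s10.png")
E
```

```text
time_s: 21.6
tool_pos: [0.5725, 0.1559, 0.1769]
orientation: [[0.974, 0.222, 0.046], [0.224, -0.974, -0.03], [0.038, 0.04, -0.998]]
contact_force: [-0.4, -0.5, -0.3]
grip_width: 0.0474
t 21.6 rim [0.5792 0.1514 0.0312] yaw 12.9 tilt [ 0.046 -0.03 ] F [-0.4 -0.5 -0.3] M [-0.05  0.07 -0.01] shift cm [-0.15 -0.35 -0.02] down/cm [-0.038 -0.04   0.998] w 0.0474
```

View pics/s10.png

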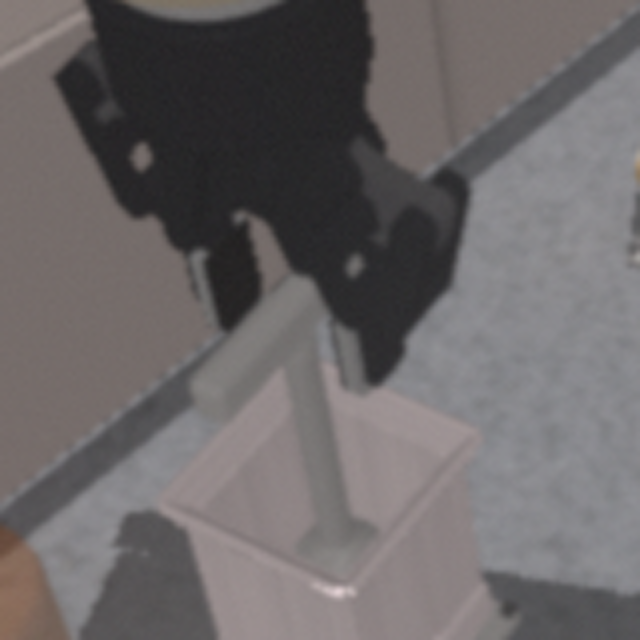

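The bar is free between the fingers (crop (255,345)) and the key is standing. I'll open fully and retreat straight up.

```bash
python3 -m jog '[[[0,0,0],0,0],[[0,0,0],0,0],[[0,0,0],0,0],[[0.03,0.03,-0.7],0,0],[[0.06,0.06,-1.5],0,0],[[0.08,0.08,-2],0,0],[[0.1,0.1,-2.5],0,0],[[0.1,0.1,-2.5],0,0],[[0.1,0.1,-2.5],0,0],[[0.1,0.1,-2],0,0]]'; python3 rim.py .577 .1545; python3 - <<'E'
from h import *
S=snap("scene","s11.png");crop(S,130,180,290,340,4,"s11c.png")
E
```

```text
time_s: 22.65
tool_pos: [0.5711, 0.1555, 0.3189]
orientation: [[0.974, 0.221, 0.041], [0.222, -0.974, -0.031], [0.033, 0.04, -0.999]]
contact_force: [-0.3, 0.9, 0.3]
grip_width: 0.0855
t 22.65 rim [0.5771 0.1509 0.1731] yaw 12.9 tilt [ 0.041 -0.031] F [-0.3  0.9  0.3] M [ 0.05 -0.   -0.02] shift cm [ 0.07 -0.35 -0.01] down/cm [-0.033 -0.04   0.999] w 0.0855
```

View pics/s11c.png

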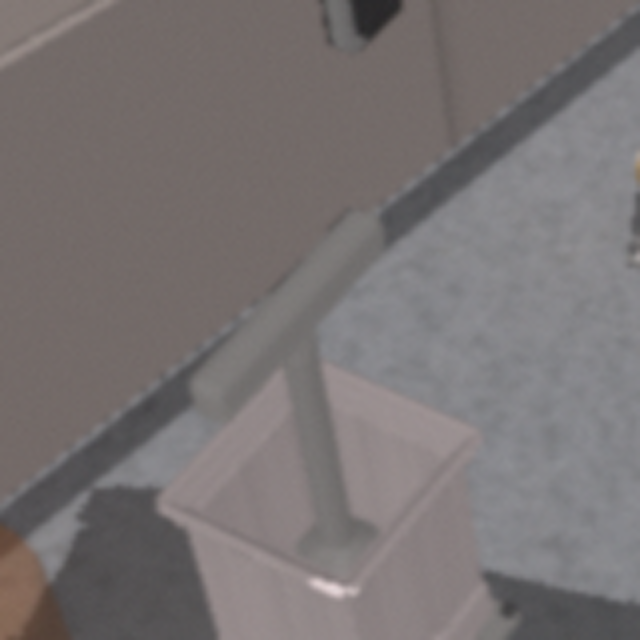

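```bash
python3 - <<'E'
from h import *
from scipy.optimize import least_squares
S=snap("scene")
px=lambda c:np.array((130+(c[0]+.5)/4-.5,180+(c[1]+.5)/4-.5))
P=[plane(S,*px(c),.195) for c in[(212,389),(366,232)]];d=P[0]-P[1];print(P,np.linalg.norm(d),np.degrees(np.arctan2(d[1],d[0])),(P[0]+P[1])/2)
# vertical reference through stem
L=proj(S,[[.576,.157,z] for z in(.08,.1,.15,.19)]);print((L-[130,180])*4)
E
```

```text
[array([0.56747263, 0.19530741, 0.195     ]), array([0.58419159, 0.11710288, 0.195     ])] 0.07997169378958159 102.0673237824648 [0.57583211 0.15620515 0.195     ]
[[336.3707351  528.69618418]
 [328.610431   493.43354329]
 [307.96903285 399.63951131]
 [290.04673285 318.20099792]]
```

View pics/s11.png

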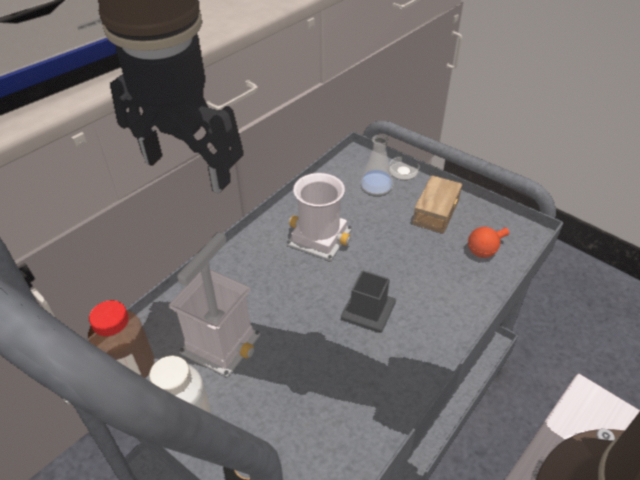

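The key stands upright in the square sleeve at (208,275). The gripper is well clear at (190,140), and the round valve, bottles and other items haven't moved. I'll hand the job in.

```bash
python3 -c "
from station import workorder;print(workorder.job_done())"
```

```text
the job is handed in; nothing more can be done
None
```

The T-key is standing upright, fully down in the square sleeve and turned clockwise to its stop. I handed the job in at about 23 s with the gripper open and clear.

**What I did:**
- I lifted the key out of its holder and carried it to the square sleeve.
- The first several tries caught on the stem's shoulder, pressing with at most about 39 N at the wrist. I backed off, corrected the position and yaw, and it slid on.
- I turned it clockwise until it stopped, relaxed the twist, opened the gripper and retreated straight up.

**Last checks:**
- **Fully down:** the rim bottomed out within about 2 mm of the floor height, with the downward force rising. The bar centre measured (0.576, 0.156) when taken at its fully-down height of 0.195 m, which is over the sleeve.
- **At the stop:** wrist torque climbed from 0.15 to about 1.7 N·m, starting near a key yaw of −70°, against about −69° predicted. A second push gave the same result.
- **Upright:** in the scene camera the key is within about 1° of vertical.
- **Surroundings:** the round-sleeve valve and the other items look unmoved in the scene camera.

**Disagreements and gaps:**
- The camera reads the final key yaw as about −78°, past the −69° expected. That reading is good to only about ±5°.
- The measured bar length came out at 80 mm against 90 mm, so the end points I picked were rough.
- The arm blocked the top camera, so I could not see the stem angle directly.

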